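# Put the middle check weight on the balance

### The arm

A 6-joint arm with a two-finger parallel gripper is mounted at the origin on a cart in front of the work surface, level with it; the furniture and walls round the work are solid. World frame = base frame: x ahead of the robot, y to its left, z up, the work surface at z = 0. Lengths are in mm, angles in rad, forces in N, time in s.
With the tool pointing down it reaches from about 250 to 775 mm from the base axis. Payload 8.9 kg.
Tool frame: the origin (TCP) lies midway between the tips of the shut fingers; the grasp point (between the pads) lies bot.hold_point_z behind it (bot.hold_point_z is the distance from the TCP to the grasp point, in mm); z points along the fingers, y is the direction in which the jaws open and shut (so a half turn about z gives the same grasp; the last joint's range is limited). The gripper opens to 85 mm and grips with 20 to 120 N. Pads are 22 mm wide; open, the fingers measure 114 mm over their backs; the gripper's body (76 mm by 85 mm) begins 54 mm behind the grasp point. The pads swing forward as they close: fully open they stand 13 mm farther back than shut.
Start: joints at [-1.405, 0.291, -0.153, 1.127, 0, 1.431], TCP at [157.555, -500.799, 231.305] pointing down, gripper open.
Joint ranges: [-2.52, 2.52], [-0.91, 1.74], [-1.3, 1.37], [-1.96, 2.02], [-1.52, 1.47], [-3.14, 3.14]. Speed limits (rad/s): [2.22, 2.22, 2.79, 3.14, 3.14, 3.14].

### API

Orientations are given as a 3x3 rotation matrix whose columns are the frame's x, y, z axes.
In Python, from bench import bot, imaging, order, search_frame, silhouettes, tip_of gives the robot as it stands. The module is installed in compiled form; this text tells all that it offers.
- The arm moves only by the tool servo_tool, never from a script. Its argument "rows" is a list of rows, each an object of numbers: "dx", "dy", "dz": the shift along the tool's x, y, z in mm; "turn": the turn about the tool's z in rad. In form: [{"dx": .., "dy": .., "dz": .., "turn": ..}, ...]. A call has 1 to 20 rows; each row shifts and turns the commanded pose from where the row before left it, along the tool's axes as they then stand; what a row does not reach is not made up. A row lasts 1/12 s, in which the tool goes at most 41.7 mm and 7.16 degrees, less where a joint would pass 70% of its speed; a pose out of reach is approached as far as the arm can. A call is refused whole if a number of a shift passes 41.7 or a number of a turn 0.125, either way. A call with a gripper value outside its range is refused whole. "jaw" is the opening, from 0 (shut) to 1 (fully open), set as the call begins (left out, the last holds). The fingers move at their own pace and stop on an object; "grip_force" is the grip in N (left out, the last holds). Time passes only in rows, so rows that do not move let the fingers close. It gives the time, the measured TCP pose, the force and the opening at its end, in the units of the state.
- bot.get_obs(): the state, without advancing time (a new reading comes with each control period).
- imaging.grab_frame(name): name is "side" or "top" or "wrist"; returns a dict with "image" (480x640x3 uint8, blue, green, red), "mtx" (3x3 intrinsics, pixels), "world_to_cam" (4x4, takes a point from world to camera coordinates); the wrist camera has in their place "T_tool_cam" (4x4, takes a point from camera to tool coordinates, whose origin is the TCP and whose axes are the flange's). Camera axes: x right, y up, looking along -z (the intrinsics and any distortion apply to the point x, -y, -z); pixel columns grow to the right and rows downward; lengths in mm; the calibration is good to about 2 mm. A picture is of the moment at which its call begins: read the wrist's pose just before it. There is no depth.
- order.job_done(): hands the job in, once; it reports no verdict.
Trained networks look in the newest picture that a camera, given by its name, has taken for a name from the list of things; names that differ only in an ending like _2 or _b are one class to them, and where a whole thing is asked for, a point or a joint stands for the part that bears it (a point fixed in the world has none). Each returns a list of dicts, best first, with "score" (0 to 1); they miss things now and then, are a little off and sometimes report something else, mostly with a low value. They report only what shows in the picture. A call takes as long as a camera call. They do not tell look-alikes from the thing itself.
- search_frame(camera, query): "centre" ([x, y, z] in mm, in the coordinates of the camera as it stood for that picture, good to about 4 mm: the middle of the surface that is visible of it).
- silhouettes(camera, query): "region" (480x640 bool, what is visible of it).
- tip_of(camera, query): "centre" ([x, y, z] in mm, in the coordinates of the camera as it stood for that picture, good to about 4 mm: a listed point, or the origin of a listed thing).
The state is a dict: "clock": time; "joints": joint angles; "qvel": joint speeds; "effort": joint torques, N m; "tcp_pos": TCP position; "orientation": TCP orientation; "force": force on the tool from outside, world axes, zero at the start; "moment": the same for the moment, N m; "gripper_width": finger opening in mm.
Only numpy, scipy, OpenCV 4.12 (cv2) and the standard library are available. Lean on these libraries where they do the work, as an engineer would, in place of code of your own. Each camera call takes 0.05 s, during which the arm holds its last target.

### The job

The bench balance is due for its check. Take the middle-sized of the three steel knob weights by its knob, lift it straight up out of its pocket in the block, and set it down gently, upright, in the middle of the balance's round pan: lower it until it stands on the pan before letting go. Leave the other two weights in their pockets.

Things in the scene. Friction and masses are not known exactly. Their poses are not given: they have to be found in the camera images.
- weight_medium: Weight to move: middle-sized of 3 round steel knob weights, 0.2 to 0.31 kg. Origin: centre of underside, z up its axis. Body 35 mm diameter, 36 tall; then a 12 mm neck; then a knob 20 mm in diameter, 46 to 62 mm above the origin. It stands in an end pocket of a block, origin 18 mm above the worktop; only 2 mm of body, the neck and the knob show. It must rise over 34 mm to clear the block.
- weight_large: Largest weight, in the block's middle pocket: body 46, knob 26 mm in diameter; heights and origin as the medium one; 0.45 kg. Stays. The block is light wood, fixed, 70 mm wide, 206 long, its top 52 mm above the worktop; pockets 68 mm apart along its centre line, 34 mm deep, 3 mm wider than their weights. It may stand left or right of the balance, turned up to 40 degrees.
- weight_small: Smallest weight, in the pocket at the block's other end: body 26 mm in diameter, knob 15 mm in diameter; heights and origin as the medium one; 0.12 kg. Stays in its pocket.
- pan (a point): Centre of the top face of the balance's flat round steel pan (120 mm diameter, fixed, rigid, 68 mm above the worktop), z up. The balance is a low fixed instrument, white with a grey deck, 190 mm deep and 150 mm wide, with a sloped blank dark display in front of the pan; nothing of it is higher than the pan.
Things that resemble listed ones, but are neither listed nor needed, are in the scene too. Leave any turquoise or yellow look-alike of the weight_medium alone.

How it is judged:
By the outcome, as a careful person would: the job done as asked, in the order asked, and still so for the second after the job is handed in, with the robot touching nothing.
It also fails if it takes over 45 s, if anything falls off the work surface, if the arm or the gripper's body presses on something with over 40 N, if the wrist force passes 120 N, or if a joint passes its speed limit or range.

## Working session

There is one attempt and no reset: what is moved stays moved. The work goes in short steps, Python scripts to look and compute and a tool call to move; the robot and the scene stay as the last step left them, time stands still between calls to the robot, and variables do not carry over. Pictures are saved under pics/ and viewed, and the job is handed in when it is done.

Besides the shell and the picture viewer there is one more tool, called after ">>>" in YAML: its name, and indented under it one key for each argument. servo_tool: Moves the arm, as the interface text tells. Its arguments: {"type":"object","properties":{"rows":{"type":"array","items":{"type":"object","properties":{"dx":{"type":"number"},"dy":{"type":"number"},"dz":{"type":"number"},"turn":{"type":"number"}}}},"jaw":{"type":"number"},"grip_force":{"type":"number"}},"required":["rows"]}

```bash
mkdir -p pics; python3 - <<'E'
from bench import bot, imaging, order, search_frame, silhouettes, tip_of
import cv2, numpy as np
o=bot.get_obs(); print(o, bot.hold_point_z)
for c in ["side","top"]:
    f=imaging.grab_frame(c); cv2.imwrite(f"pics/{c}0.png",f["image"])
    W=np.linalg.inv(f["world_to_cam"])
    for n in ["weight_medium","weight_large","weight_small","pan"]:
        for d in tip_of(c,n)[:4]:
            p=W@np.r_[d["centre"],1]; print(c,n,round(d["score"],2),p[:3].round(1))
E
```

```text
{'clock': 0.0, 'joints': array([-1.40530846e+00,  2.91285004e-01, -1.54116319e-01,  1.12666663e+00,
       -1.15894856e-05,  1.43147718e+00]), 'qvel': array([-1.04482611e-03,  7.83992001e-04, -9.22096785e-04,  1.01858455e-03,
        1.30256170e-03,  8.31953466e-05]), 'effort': array([-3.63501695e-04, -5.37139535e+01,  3.31379628e+01,  1.55472342e-02,
       -3.10300647e-04, -1.27206593e-05]), 'tcp_pos': array([ 157.4778938 , -500.38503448,  230.73356726]), 'orientation': array([[ 9.53904904e-01,  3.00108955e-01, -2.20910883e-04],
       [ 3.00108991e-01, -9.53904096e-01,  1.25234561e-03],
       [ 1.65112336e-04, -1.26091596e-03, -9.99999191e-01]]), 'force': array([-0.92062785,  0.9458284 , -1.17527133]), 'moment': array([ 0.00894609, -0.0247199 , -0.0070922 ]), 'gripper_width': 85.32096583118087} 18.700000000000003
side weight_medium 0.97 [670.3 176.1   6. ]
side weight_medium 0.8 [451.7 147.4   0.5]
side weight_medium 0.75 [574.9 140.1  22.4]
side weight_large 0.84 [564.3 209.8  16.1]
side weight_large 0.51 [574.7 140.1  22. ]
side weight_small 0.6 [551.5 273.6  23.9]
side pan 0.66 [ 585.1 -177.5   68.6]
top weight_medium 0.76 [450.3 143.2  -0.9]
top weight_medium 0.59 [673.6 178.2  -2.9]
top weight_medium 0.45 [571.3 143.1  16.5]
top weight_large 0.55 [557.1 207.1  21.1]
top weight_small 0.67 [549.6 273.5  16.1]
top weight_small 0.27 [ 585.6 -180.7   63.1]
top pan 0.94 [ 584.9 -175.8   61.9]
```

View pics/side0.png

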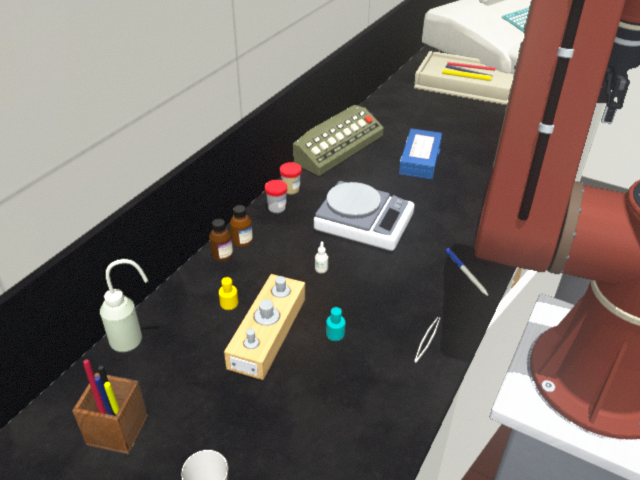

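View pics/top0.png

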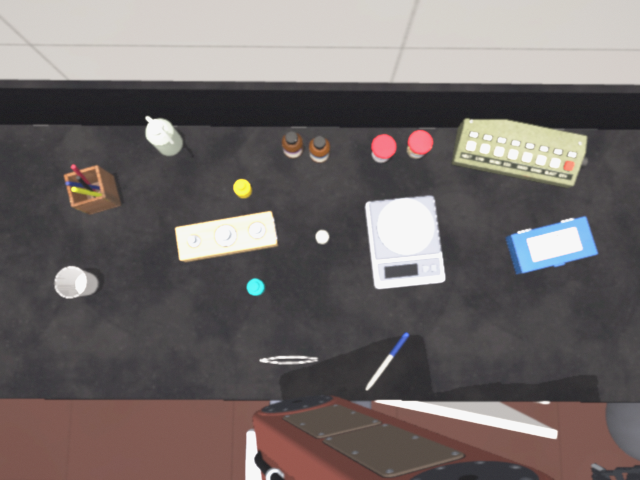

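Candidates for the medium weight in the top image are yellow (243,188), turquoise (256,287), and the steel one in the block's right-end pocket (257,230). The other two steel ones are large (225,235) and small (193,240). By the description it should be the steel one at the right end, so I'll check it in a close crop.

```bash
python3 - <<'E'
import cv2, numpy as np
a=cv2.imread("pics/top0.png")[200:275,165:290]; b=cv2.imread("pics/side0.png")[265:385,215:315]
a=cv2.resize(a,(480,288),interpolation=cv2.INTER_CUBIC); b=cv2.resize(b,(300,360),interpolation=cv2.INTER_CUBIC)
c=np.zeros((360,790,3),np.uint8); c[:288,:480]=a; c[:,490:]=b
cv2.imwrite("pics/crop0.png",c)
E
```

```text
(no output)
```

View pics/crop0.png

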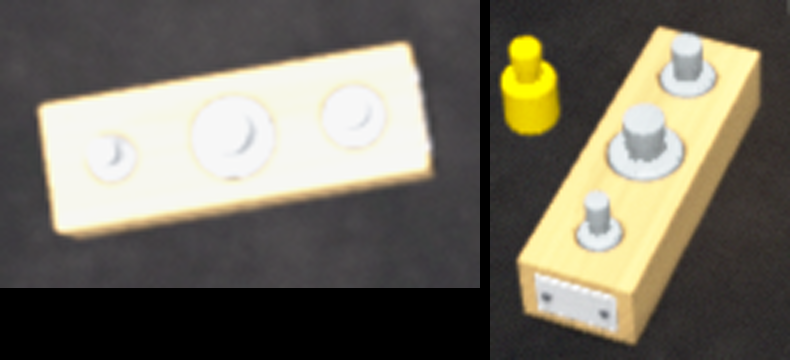

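The crop confirms it: the steel weight in the end pocket nearest the balance is the middle-sized one, the large is in the middle and the small is at the far end. Next I'll move to hover above it.

>>> servo_tool:
  rows:
    - {"dx": 20,"dy": -16}
    - {"dx": 20,"dy": -16}
    - {"dx": 20,"dy": -16}
    - {"dx": 20,"dy": -16}
    - {"dx": 20,"dy": -16}
    - {"dx": 20,"dy": -16}
    - {"dx": 20,"dy": -16}
    - {"dx": 20,"dy": -16}
    - {"dx": 20,"dy": -16}
    - {"dx": 20,"dy": -16}
    - {"dx": 20,"dy": -16}
    - {"dx": 20,"dy": -16}
    - {"dx": 20,"dy": -16}
    - {"dx": 20,"dy": -16}
    - {"dx": 20,"dy": -16}
    - {"dx": 20,"dy": -16}
    - {"dx": 20,"dy": -16}
    - {"dx": 20,"dy": -16}
    - {"dx": 20,"dy": -16}
    - {"dx": 20,"dy": -16}

```text
validation failed for argument at $.ro...
```

>>> servo_tool:
  rows:
    - {"dx": 19,"dy": -17}
    - {"dx": 19,"dy": -17}
    - {"dx": 19,"dy": -17}
    - {"dx": 19,"dy": -17}
    - {"dx": 19,"dy": -17}
    - {"dx": 19,"dy": -17}
    - {"dx": 19,"dy": -17}
    - {"dx": 19,"dy": -17}
    - {"dx": 19,"dy": -17}
    - {"dx": 18,"dy": -14}
    - {"turn": 0}
    - {"turn": 0}

```text
validation failed for argument at $.ro...
```

>>> servo_tool:
  rows:
    - {"turn": -0.119}
    - {"turn": -0.119}
    - {"turn": -0.119}
    - {"turn": -0.119}
    - {"turn": -0.119}
    - {"turn": -0.119}
    - {"turn": -0.119}
    - {"turn": -0.119}
    - {"turn": -0.119}
    - {"turn": -0.119}
    - {"turn": -0.119}
    - {"turn": -0.119}
    - {"turn": 0}
    - {"turn": 0}
    - {"turn": 0}

```text
validation failed for argument at $.ro...
```

```bash
cat > h.py <<'E'
from bench import bot, imaging, order, search_frame, silhouettes, tip_of
import cv2, numpy as np
def wrist(fn):
    o=bot.get_obs(); f=imaging.grab_frame("wrist"); cv2.imwrite(fn,f["image"])
    T=np.eye(4);T[:3,:3]=o["orientation"];T[:3,3]=o["tcp_pos"]
    W=T@f["T_tool_cam"]; return o,f,W
def px2w(f,W,u,v,z,K=None):
    n=np.linalg.inv(f["mtx"])@np.array([u,v,1.]); d=W[:3,:3]@np.array([n[0],-n[1],-n[2]]); c=W[:3,3]
    return c+d*(z-c[2])/d[2]
def w2px(f,C,p):
    q=C@np.r_[p,1]; q=f["mtx"]@np.array([q[0],-q[1],-q[2]]); return q[:2]/q[2]
E
python3 - <<'E'
from h import *
o,f,W=wrist("pics/w1.png"); np.set_printoptions(suppress=True,precision=3)
print(o["clock"],o["tcp_pos"],o["orientation"],o["joints"]); print(f["T_tool_cam"],f["mtx"],f.keys())
for n in ["weight_medium","weight_large","weight_small"]:
    for d in tip_of("wrist",n)[:4]: print(n,d["score"],(W@np.r_[d["centre"],1])[:3])
E
```

```text
0.5 [ 157.544 -500.782  231.278] [[ 0.954  0.3    0.   ]
 [ 0.3   -0.954  0.   ]
 [ 0.    -0.    -1.   ]] [-1.405  0.291 -0.153  1.127  0.     1.432]
[[   0.       0.957    0.291   74.284]
 [   1.      -0.       0.       0.122]
 [   0.       0.291   -0.957 -142.816]
 [   0.       0.       0.       1.   ]] [[405.295   0.    319.972]
 [  0.    405.295 238.753]
 [  0.      0.      1.   ]] dict_keys(['image', 'mtx', 'T_tool_cam'])
```

View pics/w1.png

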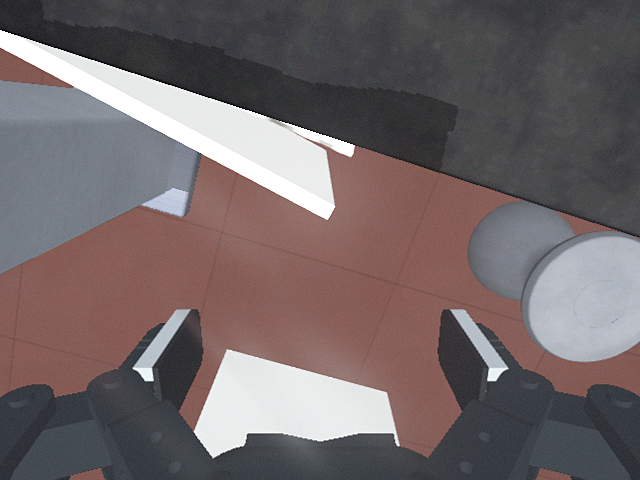

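The moves were refused because each row needs all four fields, so the arm hasn't moved. The wrist picture still shows the floor and the cart edge between the fingers. I'll resend with complete rows.

>>> servo_tool:
  rows:
    - {"dx": 20,"dy": -16,"dz": 0,"turn": 0}
    - {"dx": 20,"dy": -16,"dz": 0,"turn": 0}
    - {"dx": 20,"dy": -16,"dz": 0,"turn": 0}
    - {"dx": 20,"dy": -16,"dz": 0,"turn": 0}
    - {"dx": 20,"dy": -16,"dz": 0,"turn": 0}
    - {"dx": 20,"dy": -16,"dz": 0,"turn": 0}
    - {"dx": 20,"dy": -16,"dz": 0,"turn": 0}
    - {"dx": 20,"dy": -16,"dz": 0,"turn": 0}
    - {"dx": 20,"dy": -16,"dz": 0,"turn": 0}
    - {"dx": 20,"dy": -16,"dz": 0,"turn": 0}
    - {"dx": 20,"dy": -16,"dz": 0,"turn": 0}
    - {"dx": 20,"dy": -16,"dz": 0,"turn": 0}
    - {"dx": 20,"dy": -16,"dz": 0,"turn": 0}
    - {"dx": 20,"dy": -16,"dz": 0,"turn": 0}
    - {"dx": 20,"dy": -16,"dz": 0,"turn": 0}
    - {"dx": 20,"dy": -16,"dz": 0,"turn": 0}
    - {"dx": 20,"dy": -16,"dz": 0,"turn": 0}
    - {"dx": 20,"dy": -16,"dz": 0,"turn": 0}
    - {"dx": 20,"dy": -16,"dz": 0,"turn": 0}
    - {"dx": 20,"dy": -16,"dz": 0,"turn": 0}

```text
clock: 2.37
tcp_pos: [443.7, -74.3, 231.5]
orientation: [[0.954, 0.3, 0.0], [0.3, -0.954, -0.0], [0.0, 0.0, -1.0]]
force: [0.3, -1.1, 0.4]
gripper_width: 85.7
```

>>> servo_tool:
  rows:
    - {"dx": 19,"dy": -17,"dz": 0,"turn": 0}
    - {"dx": 19,"dy": -17,"dz": 0,"turn": 0}
    - {"dx": 19,"dy": -17,"dz": 0,"turn": 0}
    - {"dx": 19,"dy": -17,"dz": 0,"turn": 0}
    - {"dx": 19,"dy": -17,"dz": 0,"turn": 0}
    - {"dx": 19,"dy": -17,"dz": 0,"turn": 0}
    - {"dx": 19,"dy": -17,"dz": 0,"turn": 0}
    - {"dx": 19,"dy": -17,"dz": 0,"turn": 0}
    - {"dx": 19,"dy": -16,"dz": 0,"turn": 0}
    - {"dx": 17,"dy": -14,"dz": 0,"turn": 0}

```text
clock: 3.2
tcp_pos: [573.2, 140.7, 231.2]
orientation: [[0.954, 0.3, 0.0], [0.3, -0.954, 0.0], [0.0, -0.0, -1.0]]
force: [-0.4, 0.8, -1.4]
gripper_width: 85.6
```

>>> servo_tool:
  rows:
    - {"dx": 0,"dy": 0,"dz": 0,"turn": -0.119}
    - {"dx": 0,"dy": 0,"dz": 0,"turn": -0.119}
    - {"dx": 0,"dy": 0,"dz": 0,"turn": -0.119}
    - {"dx": 0,"dy": 0,"dz": 0,"turn": -0.119}
    - {"dx": 0,"dy": 0,"dz": 0,"turn": -0.119}
    - {"dx": 0,"dy": 0,"dz": 0,"turn": -0.119}
    - {"dx": 0,"dy": 0,"dz": 0,"turn": -0.119}
    - {"dx": 0,"dy": 0,"dz": 0,"turn": -0.119}
    - {"dx": 0,"dy": 0,"dz": 0,"turn": -0.119}
    - {"dx": 0,"dy": 0,"dz": 0,"turn": -0.119}
    - {"dx": 0,"dy": 0,"dz": 0,"turn": -0.119}
    - {"dx": 0,"dy": 0,"dz": 0,"turn": -0.119}
    - {"dx": 0,"dy": 0,"dz": 0,"turn": 0}
    - {"dx": 0,"dy": 0,"dz": 0,"turn": 0}
    - {"dx": 0,"dy": 0,"dz": 0,"turn": 0}

```text
clock: 4.45
tcp_pos: [572.6, 139.2, 231.3]
orientation: [[-0.157, 0.988, -0.0], [0.988, 0.157, -0.0], [0.0, -0.0, -1.0]]
force: [0.4, 0.2, -0.3]
gripper_width: 85.5
```

```bash
python3 - <<'E'
from h import *
o,f,W=wrist("pics/w2.png"); np.set_printoptions(suppress=True,precision=3)
print(o["clock"],o["tcp_pos"],o["orientation"],o["joints"])
for n in ["weight_medium","weight_large","weight_small"]:
    for d in tip_of("wrist",n)[:4]: print(n,d["score"],(W@np.r_[d["centre"],1])[:3])
E
```

```text
4.45 [572.585 139.246 231.265] [[-0.157  0.988 -0.   ]
 [ 0.988  0.157 -0.   ]
 [ 0.    -0.    -1.   ]] [0.115 0.414 0.028 1.184 0.    1.527]
weight_medium 0.88 [574.236 138.013  16.007]
weight_medium 0.83 [457.493 143.67   -2.096]
weight_medium 0.77 [669.046 177.237  -0.915]
weight_large 0.84 [564.502 209.164  17.687]
weight_small 0.91 [550.079 275.434  19.353]
```

View pics/w2.png

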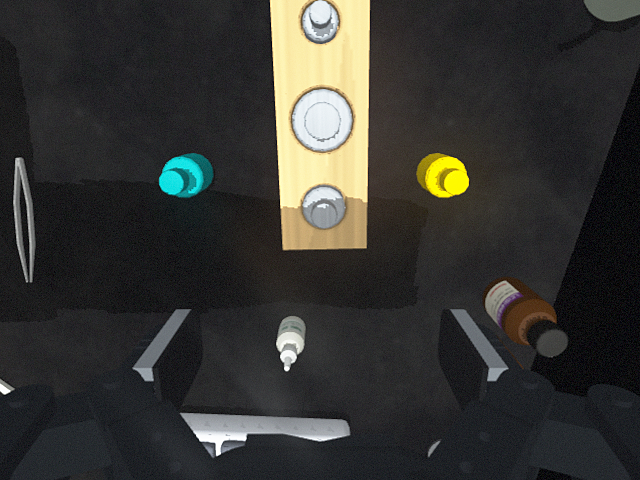

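The wrist view shows the medium weight in the near end pocket at about (324,208), with large at (322,119), small at (320,20), turquoise at (185,175), yellow at (443,175) and a dropper bottle at (290,340). Next I'll crop in to locate the knob precisely.

```bash
python3 - <<'E'
from h import *
im=cv2.imread("pics/w2.png")
a=cv2.resize(im[170:250,284:364],(560,560),interpolation=cv2.INTER_CUBIC)
a=cv2.convertScaleAbs(a,alpha=1.2)
cv2.imwrite("pics/crop2.png",a)
E
```

```text
(no output)
```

View pics/crop2.png

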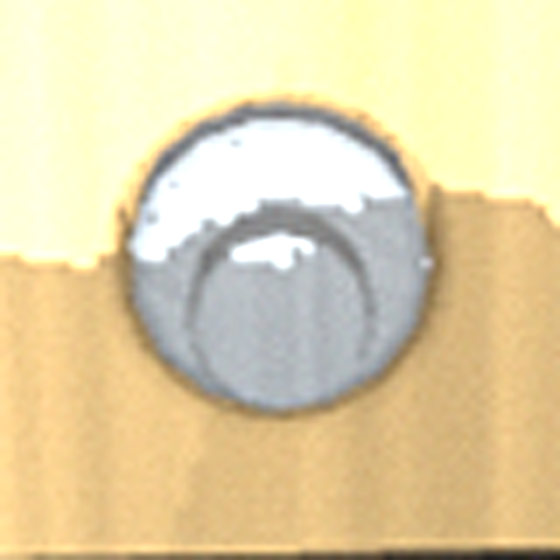

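```bash
python3 - <<'E'
from h import *
o,f,W=wrist("pics/w3.png"); np.set_printoptions(suppress=True,precision=2)
print(px2w(f,W,324.1,206.9,54),px2w(f,W,324.3,215.4,80))
for u,v in [(282,249),(367,248),(275,60),(370,60)]: print(px2w(f,W,u,v,52))
print(px2w(f,W,288,365,60),px2w(f,W,290,345,30))
C=np.linalg.inv(W)
R=o["orientation"]; c=px2w(f,W,324.3,215.4,80)
print(R.T@(c-o["tcp_pos"]))
# side/top cameras reprojection
for n in ["top","side"]:
    g=imaging.grab_frame(n); print(n,[w2px(g,g["world_to_cam"],np.array(p)) for p in [(c[0],c[1],80),(c[0],c[1],54)]])
    cv2.imwrite(f"pics/{n}1.png",g["image"])
E
```

```text
[575.46 143.43  54.  ] [575.47 142.68  80.  ]
[546.62 101.87  52.  ]
[616.7  114.11  52.  ]
[522.16 245.63  52.  ]
[590.85 256.76  52.  ]
[566.82  -2.93  60.  ] [566.25  -1.14  30.  ]
[  2.93   3.35 151.32]
top [array([254.49, 226.58]), array([255.89, 228.42])]
side [array([279.32, 280.58]), array([279.74, 290.6 ])]
```

>>> servo_tool:
  rows:
    - {"dx": 3,"dy": 3,"dz": 0,"turn": -0.015}
    - {"dx": 0,"dy": 0,"dz": 15,"turn": 0}
    - {"dx": 0,"dy": 0,"dz": 15,"turn": 0}
    - {"dx": 0,"dy": 0,"dz": 15,"turn": 0}
    - {"dx": 0,"dy": 0,"dz": 15,"turn": 0}
    - {"dx": 0,"dy": 0,"dz": 15,"turn": 0}
    - {"dx": 0,"dy": 0,"dz": 15,"turn": 0}
    - {"dx": 0,"dy": 0,"dz": 15,"turn": 0}
    - {"dx": 0,"dy": 0,"dz": 15,"turn": 0}
    - {"dx": 0,"dy": 0,"dz": 15,"turn": 0}
    - {"dx": 0,"dy": 0,"dz": 10,"turn": 0}
    - {"dx": 0,"dy": 0,"dz": 0,"turn": 0}
    - {"dx": 0,"dy": 0,"dz": 0,"turn": 0}

```text
clock: 5.88
tcp_pos: [574.9, 142.8, 86.2]
orientation: [[-0.176, 0.984, -0.001], [0.984, 0.176, -0.0], [0.0, -0.001, -1.0]]
force: [-0.1, -0.6, 0.2]
gripper_width: 85.6
```

```bash
python3 - <<'E'
from h import *
o,f,W=wrist("pics/w4.png"); np.set_printoptions(suppress=True,precision=2)
print(o["tcp_pos"],o["orientation"]); C=np.linalg.inv(W)
print(w2px(f,C,np.array([575.5,143,80])),w2px(f,C,np.array([575.5,143,54])))
E
```

```text
[574.94 142.79  86.16] [[-0.18  0.98 -0.  ]
 [ 0.98  0.18 -0.  ]
 [ 0.   -0.   -1.  ]]
[321.3  306.75] [321.14 281.58]
```

View pics/w4.png

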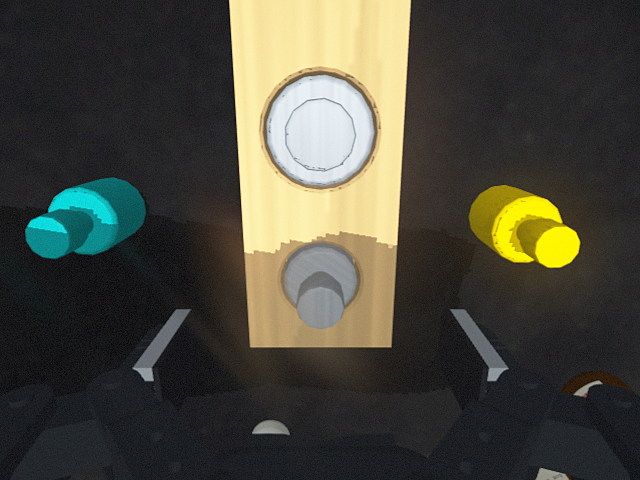

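The knob top appears at about (320,305) against a predicted (321,307), so the gripper is centred on it. I'll descend and grip.

>>> servo_tool:
  rows:
    - {"dx": 0,"dy": 0,"dz": 7,"turn": 0}
    - {"dx": 0,"dy": 0,"dz": 7,"turn": 0}
    - {"dx": 0,"dy": 0,"dz": 7,"turn": 0}
    - {"dx": 0,"dy": 0,"dz": 7,"turn": 0}
    - {"dx": 0,"dy": 0,"dz": 0,"turn": 0}
    - {"dx": 0,"dy": 0,"dz": 0,"turn": 0}

```text
clock: 6.43
tcp_pos: [574.6, 142.6, 57.7]
orientation: [[-0.176, 0.984, -0.001], [0.984, 0.176, -0.0], [0.0, -0.001, -1.0]]
force: [0.0, 0.6, 1.0]
gripper_width: 85.5
```

>>> servo_tool:
  rows:
    - {"dx": 0,"dy": 0,"dz": 0,"turn": 0}
    - {"dx": 0,"dy": 0,"dz": 0,"turn": 0}
    - {"dx": 0,"dy": 0,"dz": 0,"turn": 0}
    - {"dx": 0,"dy": 0,"dz": 0,"turn": 0}
    - {"dx": 0,"dy": 0,"dz": 0,"turn": 0}
    - {"dx": 0,"dy": 0,"dz": 0,"turn": 0}
    - {"dx": 0,"dy": 0,"dz": 0,"turn": 0}
    - {"dx": 0,"dy": 0,"dz": 0,"turn": 0}
    - {"dx": 0,"dy": 0,"dz": 0,"turn": 0}
    - {"dx": 0,"dy": 0,"dz": 0,"turn": 0}
    - {"dx": 0,"dy": 0,"dz": 0,"turn": 0}
    - {"dx": 0,"dy": 0,"dz": 0,"turn": 0}
  jaw: 0
  grip_force: 40

```text
clock: 7.43
tcp_pos: [575.2, 142.7, 58.6]
orientation: [[-0.176, 0.984, 0.0], [0.984, 0.176, 0.0], [-0.0, 0.0, -1.0]]
force: [-1.5, -0.4, 4.7]
gripper_width: 18.3
```

```bash
python3 - <<'E'
from h import *
o,f,W=wrist("pics/w5.png"); np.set_printoptions(suppress=True,precision=2)
print(o["tcp_pos"],o["gripper_width"],o["force"],o["moment"])
E
```

```text
[575.21 142.73  58.61] 18.27353638852736 [-1.47 -0.35  4.72] [-0.06  0.26  0.03]
```

View pics/w5.png

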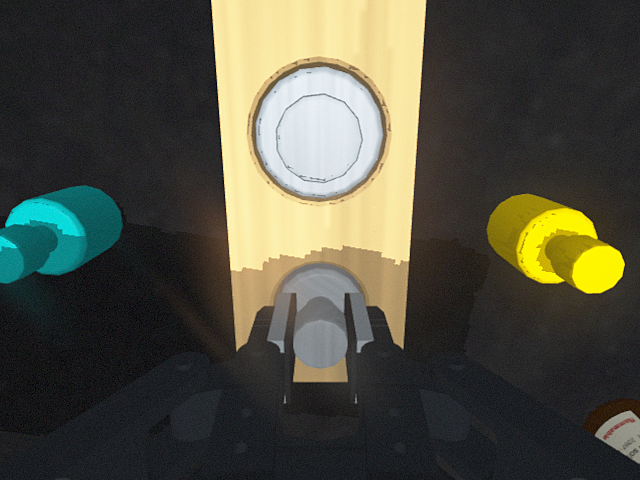

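The fingers are on the knob, with an 18.3 mm opening and the knob at (320,340) between the pads. I'll lift gently straight up.

>>> servo_tool:
  rows:
    - {"dx": 0,"dy": 0,"dz": -1,"turn": 0}
    - {"dx": 0,"dy": 0,"dz": -2,"turn": 0}
    - {"dx": 0,"dy": 0,"dz": -3,"turn": 0}
    - {"dx": 0,"dy": 0,"dz": -3,"turn": 0}
    - {"dx": 0,"dy": 0,"dz": -3,"turn": 0}
    - {"dx": 0,"dy": 0,"dz": 0,"turn": 0}
    - {"dx": 0,"dy": 0,"dz": 0,"turn": 0}
  grip_force: 45

```text
clock: 8.07
tcp_pos: [575.3, 142.7, 70.5]
orientation: [[-0.176, 0.984, 0.0], [0.984, 0.176, 0.0], [0.0, 0.0, -1.0]]
force: [0.3, 0.5, -2.5]
gripper_width: 17.9
```

```bash
python3 - <<'E'
from h import *
o,f,W=wrist("pics/w6.png"); np.set_printoptions(suppress=True,precision=2)
print(o["tcp_pos"],o["gripper_width"],o["force"],o["moment"])
g=imaging.grab_frame("side")["image"]
a=f["image"][:,120:520]; b=cv2.resize(g[240:380,200:320],(360,420),interpolation=cv2.INTER_CUBIC)
c=np.zeros((480,770,3),np.uint8);c[:,:400]=a;c[:420,405:765]=b;cv2.imwrite("pics/c6.png",c)
E
```

```text
[575.27 142.72  70.54] 17.872867014905395 [ 0.3   0.46 -2.49] [ 0.02  0.01 -0.04]
```

View pics/c6.png

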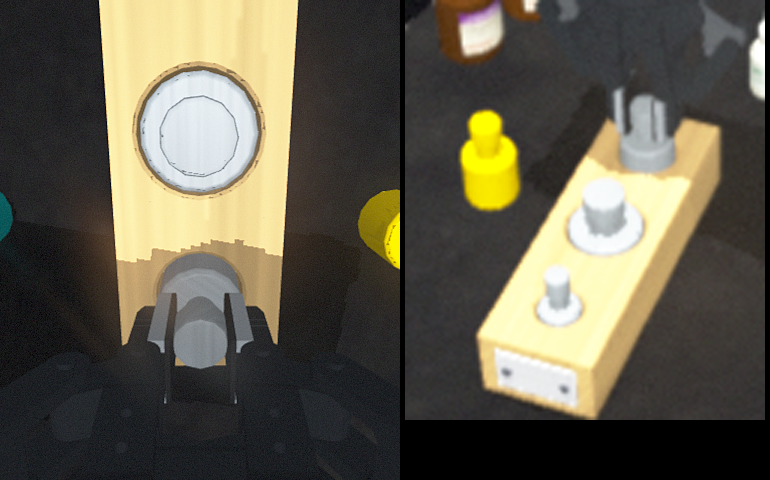

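The weight came up with the gripper, at about 2.5 N with the grip steady. Next I'll clear the block and carry it over to the pan.

>>> servo_tool:
  rows:
    - {"dx": 0,"dy": 0,"dz": -4,"turn": 0}
    - {"dx": 0,"dy": 0,"dz": -6,"turn": 0}
    - {"dx": 0,"dy": 0,"dz": -7,"turn": 0}
    - {"dx": 0,"dy": 0,"dz": -7,"turn": 0}
    - {"dx": 0,"dy": 0,"dz": -7,"turn": 0}
    - {"dx": 0,"dy": 0,"dz": -7,"turn": 0}
    - {"dx": 0,"dy": 0,"dz": -7,"turn": 0}
    - {"dx": 0,"dy": 0,"dz": -7,"turn": 0}
    - {"dx": 0,"dy": 0,"dz": -7,"turn": 0}
    - {"dx": 0,"dy": 0,"dz": -7,"turn": 0}
    - {"dx": 0,"dy": 0,"dz": -7,"turn": 0}
    - {"dx": 0,"dy": 0,"dz": -4,"turn": 0}
    - {"dx": 0,"dy": 0,"dz": -2,"turn": 0}
    - {"dx": 0,"dy": 0,"dz": 0,"turn": 0}

```text
clock: 9.33
tcp_pos: [575.3, 142.7, 149.8]
orientation: [[-0.176, 0.984, 0.001], [0.984, 0.176, 0.0], [-0.0, 0.001, -1.0]]
force: [0.0, 0.6, -1.9]
gripper_width: 18.2
```

>>> servo_tool:
  rows:
    - {"dx": -5,"dy": -1,"dz": 0,"turn": 0}
    - {"dx": -10,"dy": -1.5,"dz": 0,"turn": 0}
    - {"dx": -15,"dy": -2,"dz": 0,"turn": 0}
    - {"dx": -20,"dy": -3,"dz": 0,"turn": 0}
    - {"dx": -20,"dy": -3,"dz": 0,"turn": 0}
    - {"dx": -20,"dy": -3,"dz": 0,"turn": 0}
    - {"dx": -20,"dy": -3,"dz": 0,"turn": 0}
    - {"dx": -20,"dy": -3,"dz": 0,"turn": 0}
    - {"dx": -20,"dy": -3,"dz": 0,"turn": 0}
    - {"dx": -20,"dy": -3,"dz": 0,"turn": 0}
    - {"dx": -20,"dy": -3,"dz": 0,"turn": 0}
    - {"dx": -20,"dy": -3,"dz": 0,"turn": 0}
    - {"dx": -20,"dy": -3,"dz": 0,"turn": 0}
    - {"dx": -20,"dy": -3,"dz": 0,"turn": 0}
    - {"dx": -20,"dy": -3,"dz": 0,"turn": 0}
    - {"dx": -20,"dy": -3,"dz": 0,"turn": 0}
    - {"dx": -15,"dy": -2,"dz": 0,"turn": 0}
    - {"dx": -8,"dy": -1,"dz": 0,"turn": 0}
    - {"dx": -4,"dy": -1,"dz": 0,"turn": 0}
    - {"dx": 0,"dy": 0,"dz": 0,"turn": 0}

```text
clock: 11.0
tcp_pos: [583.9, -178.2, 149.1]
orientation: [[-0.175, 0.985, -0.0], [0.985, 0.175, 0.0], [0.0, -0.0, -1.0]]
force: [-0.6, 0.2, -1.3]
gripper_width: 18.4
```

```bash
python3 - <<'E'
from h import *
o,f,W=wrist("pics/w7.png"); np.set_printoptions(suppress=True,precision=2)
print(o["clock"],o["tcp_pos"],o["gripper_width"],o["force"],o["moment"])
for c in ["wrist","top","side"]:
    if c!="wrist":
        g=imaging.grab_frame(c); cv2.imwrite(f"pics/{c}7.png",g["image"]); M=np.linalg.inv(g["world_to_cam"])
    else: M=W
    for d in tip_of(c,"pan")[:2]: print(c,d["score"],(M@np.r_[d["centre"],1])[:3])
E
```

```text
11.0 [ 583.87 -178.23  149.07] 18.357773043124155 [-0.63  0.19 -1.3 ] [ 0.04 -0.08 -0.  ]
wrist 0.95 [ 584.48 -175.     67.27]
top 0.68 [ 584.05 -176.39   63.03]
side 0.84 [ 584.89 -175.06   68.47]
```

View pics/w7.png

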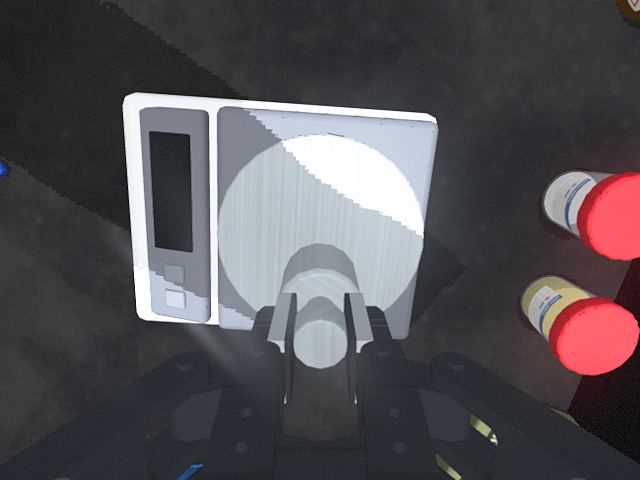

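View pics/side7.png

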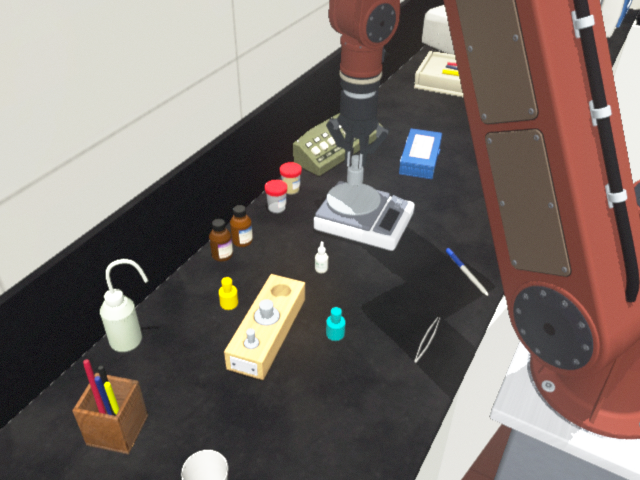

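The wrist view shows the weight hanging upright, with the pan ellipse spanning columns 218 to 424 and its top edge at row 135. The side view shows the empty pocket and the other two weights still in place. I'll fit the pan centre from its rim.

```bash
python3 - <<'E'
from h import *
o,f,W=wrist("pics/w8.png"); np.set_printoptions(suppress=True,precision=2)
R=o["orientation"]
a=[px2w(f,W,*p,68) for p in [(218,235),(424,235),(327,135),(249,168),(396,168)]]
from scipy.optimize import least_squares
P=np.array(a)[:,:2]
s=least_squares(lambda c:np.hypot(*(P-c[:2]).T)-60,[584,-176]); print(P,s.x,s.fun)
w=px2w(f,W,320,338,149.07+21.4); print("knob",w)  # knob top
for t in [(s.x[0],s.x[1],68),(584.5,-175.3,68)]: print(R.T@(np.array(t)-o["tcp_pos"]))
E
```

```text
[[ 524.99 -179.14]
 [ 641.89 -158.1 ]
 [ 576.65 -113.03]
 [ 537.7  -137.9 ]
 [ 617.14 -123.6 ]] [ 584.61 -173.61] [-0.13 -0.66  1.09 -1.05 -0.34]
knob [ 583.92 -174.92  170.47]
[ 3.15  0.96 81.38]
[ 1.5   0.55 81.38]
```

>>> servo_tool:
  rows:
    - {"dx": 2.5,"dy": 0.7,"dz": 0,"turn": 0}
    - {"dx": 0,"dy": 0,"dz": 4,"turn": 0}
    - {"dx": 0,"dy": 0,"dz": 6,"turn": 0}
    - {"dx": 0,"dy": 0,"dz": 6,"turn": 0}
    - {"dx": 0,"dy": 0,"dz": 6,"turn": 0}
    - {"dx": 0,"dy": 0,"dz": 6,"turn": 0}
    - {"dx": 0,"dy": 0,"dz": 4,"turn": 0}
    - {"dx": 0,"dy": 0,"dz": 3,"turn": 0}
    - {"dx": 0,"dy": 0,"dz": 1,"turn": 0}
    - {"dx": 0,"dy": 0,"dz": 0,"turn": 0}
    - {"dx": 0,"dy": 0,"dz": 0,"turn": 0}
    - {"dx": 0,"dy": 0,"dz": 0,"turn": 0}

```text
clock: 12.35
tcp_pos: [584.6, -175.2, 113.6]
orientation: [[-0.176, 0.984, 0.0], [0.984, 0.176, -0.0], [-0.0, 0.0, -1.0]]
force: [-0.6, 1.6, -1.7]
gripper_width: 18.2
```

>>> servo_tool:
  rows:
    - {"dx": 0,"dy": 0,"dz": 0.5,"turn": 0}
    - {"dx": 0,"dy": 0,"dz": 0.5,"turn": 0}
    - {"dx": 0,"dy": 0,"dz": 0.5,"turn": 0}
    - {"dx": 0,"dy": 0,"dz": 0.5,"turn": 0}
    - {"dx": 0,"dy": 0,"dz": 0,"turn": 0}
    - {"dx": 0,"dy": 0,"dz": 0,"turn": 0}

```text
clock: 12.85
tcp_pos: [584.3, -175.1, 111.3]
orientation: [[-0.176, 0.984, -0.0], [0.984, 0.176, 0.0], [0.0, -0.0, -1.0]]
force: [0.0, -0.1, -2.6]
gripper_width: 18.3
```

>>> servo_tool:
  rows:
    - {"dx": 0,"dy": 0,"dz": 0.5,"turn": 0}
    - {"dx": 0,"dy": 0,"dz": 0.5,"turn": 0}
    - {"dx": 0,"dy": 0,"dz": 0.5,"turn": 0}
    - {"dx": 0,"dy": 0,"dz": 0.5,"turn": 0}
    - {"dx": 0,"dy": 0,"dz": 0,"turn": 0}
    - {"dx": 0,"dy": 0,"dz": 0,"turn": 0}

```text
clock: 13.35
tcp_pos: [584.4, -175.1, 109.2]
orientation: [[-0.176, 0.984, -0.0], [0.984, 0.176, 0.0], [0.0, -0.0, -1.0]]
force: [-0.7, -0.1, -2.1]
gripper_width: 18.3
```

>>> servo_tool:
  rows:
    - {"dx": 0,"dy": 0,"dz": 0.4,"turn": 0}
    - {"dx": 0,"dy": 0,"dz": 0.3,"turn": 0}
    - {"dx": 0,"dy": 0,"dz": 0,"turn": 0}
    - {"dx": 0,"dy": 0,"dz": 0,"turn": 0}

```text
clock: 13.68
tcp_pos: [584.4, -175.1, 108.7]
orientation: [[-0.176, 0.984, 0.0], [0.984, 0.176, -0.0], [-0.0, 0.0, -1.0]]
force: [-0.5, 0.4, -1.3]
gripper_width: 18.4
```

>>> servo_tool:
  rows:
    - {"dx": 0,"dy": 0,"dz": 0.3,"turn": 0}
    - {"dx": 0,"dy": 0,"dz": 0.2,"turn": 0}
    - {"dx": 0,"dy": 0,"dz": 0,"turn": 0}
    - {"dx": 0,"dy": 0,"dz": 0,"turn": 0}

```text
clock: 14.02
tcp_pos: [584.5, -175.2, 108.6]
orientation: [[-0.176, 0.984, 0.0], [0.984, 0.176, -0.0], [-0.0, 0.0, -1.0]]
force: [-1.7, 0.2, 6.2]
gripper_width: 18.3
```

```bash
python3 - <<'E'
from h import *
o,f,W=wrist("pics/w9.png"); np.set_printoptions(suppress=True,precision=2)
print(o["clock"],o["tcp_pos"],o["gripper_width"],o["force"],o["moment"])
g=imaging.grab_frame("side")["image"]
a=f["image"][:,120:520]; b=cv2.resize(g[140:260,300:420],(360,360),interpolation=cv2.INTER_CUBIC)
c=np.zeros((480,770,3),np.uint8);c[:,:400]=a;c[:360,405:765]=b;cv2.imwrite("pics/c9.png",c)
E
```

```text
14.0167 [ 584.46 -175.19  108.58] 18.293685972468555 [-1.74  0.17  6.2 ] [ 0.08  0.48 -0.  ]
```

View pics/c9.png

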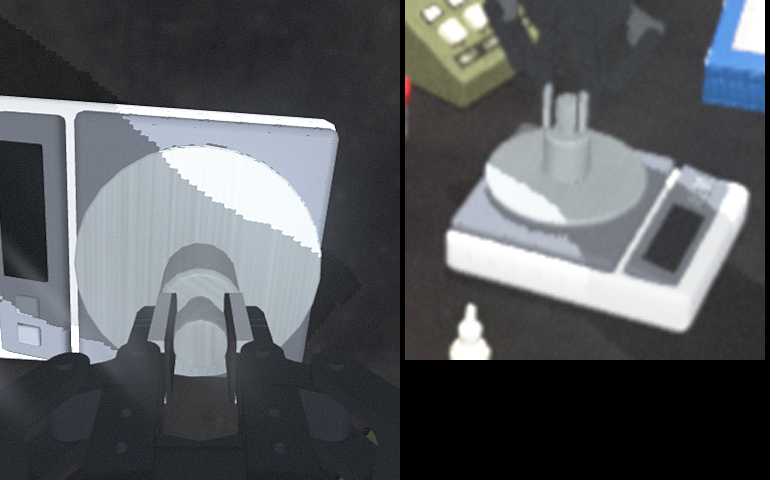

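The force went from −2 to +6 N, and the pictures show the weight standing upright near the pan's middle. I'll release it and retreat straight up.

>>> servo_tool:
  rows:
    - {"dx": 0,"dy": 0,"dz": 0,"turn": 0}
    - {"dx": 0,"dy": 0,"dz": 0,"turn": 0}
    - {"dx": 0,"dy": 0,"dz": 0,"turn": 0}
    - {"dx": 0,"dy": 0,"dz": 0,"turn": 0}
    - {"dx": 0,"dy": 0,"dz": 0,"turn": 0}
    - {"dx": 0,"dy": 0,"dz": 0,"turn": 0}
    - {"dx": 0,"dy": 0,"dz": 0,"turn": 0}
    - {"dx": 0,"dy": 0,"dz": 0,"turn": 0}
    - {"dx": 0,"dy": 0,"dz": 0,"turn": 0}
    - {"dx": 0,"dy": 0,"dz": 0,"turn": 0}
  jaw: 0.8
  grip_force: 20

```text
clock: 14.95
tcp_pos: [584.4, -175.1, 108.1]
orientation: [[-0.176, 0.984, 0.0], [0.984, 0.176, 0.0], [0.0, 0.0, -1.0]]
force: [-0.1, 0.3, 0.3]
gripper_width: 68.3
```

>>> servo_tool:
  rows:
    - {"dx": 0,"dy": 0,"dz": -4,"turn": 0}
    - {"dx": 0,"dy": 0,"dz": -8,"turn": 0}
    - {"dx": 0,"dy": 0,"dz": -12,"turn": 0}
    - {"dx": 0,"dy": 0,"dz": -12,"turn": 0}
    - {"dx": 0,"dy": 0,"dz": -12,"turn": 0}
    - {"dx": 0,"dy": 0,"dz": -12,"turn": 0}
    - {"dx": 0,"dy": 0,"dz": -12,"turn": 0}
    - {"dx": 0,"dy": 0,"dz": -12,"turn": 0}
    - {"dx": 0,"dy": 0,"dz": -12,"turn": 0}
    - {"dx": 0,"dy": 0,"dz": -12,"turn": 0}
    - {"dx": 0,"dy": 0,"dz": -12,"turn": 0}
    - {"dx": 0,"dy": 0,"dz": 0,"turn": 0}
    - {"dx": 0,"dy": 0,"dz": 0,"turn": 0}

```text
clock: 16.03
tcp_pos: [584.9, -175.3, 229.0]
orientation: [[-0.176, 0.984, 0.002], [0.984, 0.176, -0.001], [-0.001, 0.002, -1.0]]
force: [-0.4, 0.0, -0.8]
gripper_width: 68.4
```

```bash
python3 - <<'E'
from h import *
o,f,W=wrist("pics/w10.png"); np.set_printoptions(suppress=True,precision=2)
print(o["clock"],o["tcp_pos"],o["gripper_width"],o["force"],o["moment"])
print("wrist",[(d["score"],(W@np.r_[d["centre"],1])[:3]) for n in ["weight_medium","pan"] for d in tip_of("wrist",n)[:1]])
C=np.linalg.inv(W); print(w2px(f,C,np.array([584.5,-175,68])))
g=imaging.grab_frame("side")["image"]; cv2.imwrite("pics/side10.png",g)
a=f["image"][:,120:520]; b=cv2.resize(g[140:380,200:440],(380,380),interpolation=cv2.INTER_CUBIC)
c=np.zeros((480,790,3),np.uint8);c[:,:400]=a;c[:380,405:785]=b;cv2.imwrite("pics/c10.png",c)
E
```

```text
16.0333 [ 584.85 -175.28  229.01] 68.37802516756366 [-0.36  0.   -0.8 ] [-0.01  0.02 -0.  ]
wrist [(0.87, array([ 586.5 , -177.78,   67.5 ]))]
[319.09 215.5 ]
```

View pics/c10.png

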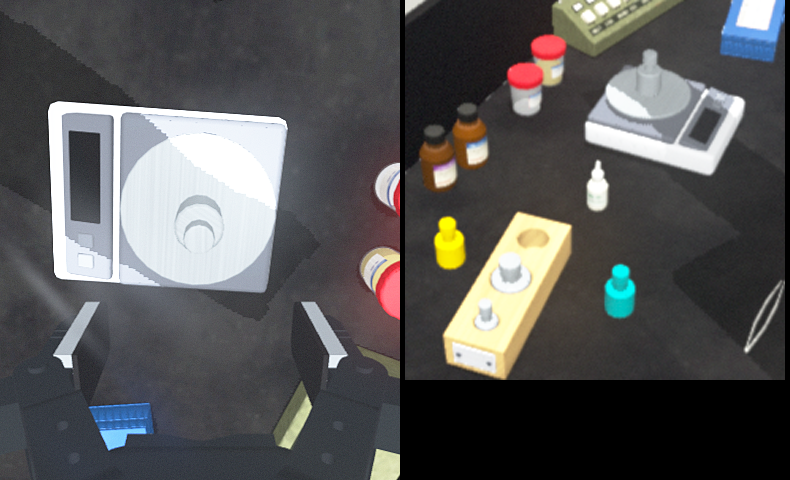

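```bash
python3 - <<'E'
from h import *
im=cv2.imread("pics/w10.png")
a=cv2.resize(im[125:295,235:405],(595,595),interpolation=cv2.INTER_CUBIC); 
cv2.imwrite("pics/c11.png",a)
E
```

```text
(no output)
```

View pics/c11.png

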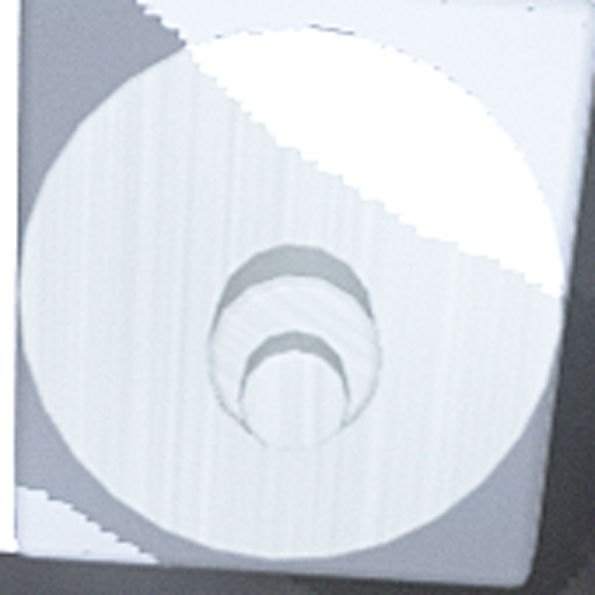

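```bash
python3 - <<'E'
from h import *
o,f,W=wrist("pics/w12.png"); np.set_printoptions(suppress=True,precision=2)
q=lambda x,y,z: px2w(f,W,235+x/3.5,125+y/3.5,z)
from scipy.optimize import least_squares
def fit(pts,z,r):
    P=np.array([q(*p,z)[:2] for p in pts]); s=least_squares(lambda c:np.hypot(*(P-c[:2]).T)-c[2],[584,-176,r]); return s.x
print("pan",fit([(20,300),(562,300),(300,27),(285,557),(107,105),(472,88),(440,507),(120,487)],68,60))
print("bodytop",fit([(212,345),(380,345),(296,275),(240,296),(355,296),(240,415),],104,17.5))
print("knob",fit([(242,400),(349,400),(297,349),(297,452)],130,10))
print("basetop", q(296,245,68))
for c in ["top","side"]:
    g=imaging.grab_frame(c); M=np.linalg.inv(g["world_to_cam"]); cv2.imwrite(f"pics/{c}12.png",g["image"])
    for n in ["weight_medium","pan"]:
        for d in tip_of(c,n)[:4]: print(c,n,d["score"],(M@np.r_[d["centre"],1])[:3])
E
```

```text
pan [ 582.36 -171.32   58.71]
bodytop [ 583.47 -173.3    16.36]
knob [ 583.49 -174.33    9.51]
basetop [ 580.62 -158.36   68.  ]
top weight_medium 0.81 [670.29 176.28  -0.22]
top weight_medium 0.63 [452.55 145.05  -1.69]
top weight_medium 0.59 [ 579.08 -174.81   65.83]
top pan 0.85 [ 582.93 -175.99   64.48]
top pan 0.68 [ 581.18 -173.49   67.34]
side weight_medium 0.9 [670.99 176.66   6.17]
side weight_medium 0.59 [451.34 144.83   2.22]
side weight_medium 0.57 [ 586.57 -178.56   73.05]
side pan 0.98 [ 583.85 -175.39   71.37]
```

```bash
python3 - <<'E'
import cv2,numpy as np
a=cv2.resize(cv2.imread("pics/top12.png")[190:295,355:455],(500,525),interpolation=cv2.INTER_CUBIC)
b=cv2.resize(cv2.imread("pics/side12.png")[165:225,320:390],(560,480),interpolation=cv2.INTER_CUBIC)
cv2.imwrite("pics/t12.png",a);cv2.imwrite("pics/s12.png",b)
E
```

```text
(no output)
```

View pics/t12.png

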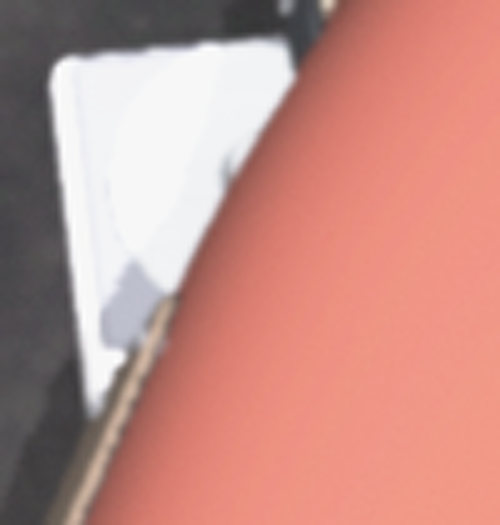

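View pics/s12.png

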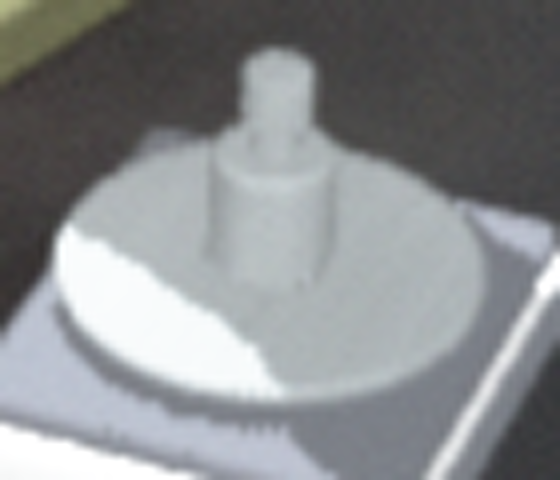

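```bash
python3 - <<'E'
from h import *
print(order.job_done()); o=bot.get_obs(); print(o["clock"],o["force"])
E
```

```text
the job is handed in; nothing more can be done
None
the job is handed in; nothing more can be done
```

The medium steel weight is standing upright on the balance pan, about 4 mm off its centre, and the job is handed in. I took it by its knob from the end pocket nearest the balance and lifted it straight up. I lowered it in small steps until the wrist force went from about −2 N to +6 N, then opened the jaws and backed off about 120 mm. The last clock reading before handing in was about 16 s.

**What the last checks showed:**
- **Other weights:** the large and small weights are still in their pockets, and the yellow and turquoise look-alikes have not moved. The gripper is clear of everything.
- **Centring:** the wrist-camera fit put the weight 2 to 4.5 mm from the pan's centre, towards −y. The side view agreed, at roughly 5 mm. I left it, as that is small against the pan's 60 mm radius and not worth a second grasp.
- **What failed or disagreed:**
    - The first set of move calls was refused because the rows were incomplete, and the arm did not move.
    - The gripper read about 18 mm on the 20 mm knob, but held it firmly.
    - In the last check the arm blocked most of the top camera's view of the pan, so that camera gave no clear confirmation.
    - The wrist camera's network gave only one position, (586, −178), in its first look after the release, and I could not tell whether that was the weight or the pan. I relied on my own rim fits instead.

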